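# Lock the battery hatch of the classroom power pack

## Robot

A 6-joint arm with a two-finger parallel gripper is mounted at the origin on the work surface. World frame = base frame: x ahead of the robot, y to its left, z up, the work surface at z = 0. Lengths are in mm, angles in rad, forces in N, time in s.
With the tool pointing down it reaches from about 300 to 775 mm from the base axis. Payload 14.6 kg.
Tool frame: the origin (TCP) lies at the very end of the fingers, on their centre line; the grasp point (between the pads) lies 19 mm behind it; z points along the fingers, y is the line along which they close (so a half turn about z gives the same grasp; the last joint's range is limited). The gripper opens to 94 mm and grips with 3 to 60 N. Pads are 16 mm wide; open, the fingers measure 119 mm over their backs; the gripper's body (75 mm by 177 mm) begins 78 mm behind the grasp point.
Start: joints at [1.227, 0.3, 1.521, -0, 1.321, -0.067], TCP at [150.301, 529.054, 174.046] pointing down, gripper open.
Joint ranges: [-3.03, 3.03], [-0.79, 2.21], [0.23, 2.52], [-1.04, 4.18], [0, 3.07], [-2.55, 2.55]. Speed limits (rad/s): [2.22, 2.22, 2.57, 3.14, 3.14, 3.14].

## Interface

Orientations are given as [roll, pitch, yaw] about the fixed x, y, z axes, in that order (R = Rz(yaw) Ry(pitch) Rx(roll)).
In Python, from cell import manip, optics gives the robot as it stands.
- The arm moves only by the shell command python3 -m crank 'ROWS' [FORCE]. ROWS is JSON, a list of rows, each a list of 7 numbers: the opening in per cent of the stroke, from 0 (shut) to 100 (fully open), then the shift along the tool's x, y, z in mm, then the turn, a rotation vector about the tool's x, y, z in rad. A call has 1 to 10 rows; each row is the pose to reach, as a shift and turn from the pose commanded when the call began, along the tool's axes at that moment; what a row does not reach only later rows make up. A row lasts 1/10 s, in which the tool goes at most 50 mm and 8.59 degrees, less where a joint would pass 70% of its speed; a pose out of reach is approached as far as the arm can. A call with a gripper value outside its range is refused whole. The fingers move at their own pace and stop on an object; FORCE is the grip in N (left out, the last holds). Time passes only in rows, so rows that repeat a pose let the fingers close. It gives the time, the measured TCP pose, the force, the opening and the grip force at its end, in the units of the state.
- manip.read_state(): the state, without advancing time (a new reading comes with each control period).
- optics.camera(name): name is "side" or "top" or "wrist"; returns (picture, depth): 480x640x3 uint8, red, green, blue; 480x640 float32, mm along the optical axis (not along the pixel's ray), 0 where there is no reading.
- optics.calibration(name): a dict with "camera_matrix" (3x3 intrinsics, pixels), "k1" (the pictures are not rectified: a ray, as slopes to the right and down, at radius r is drawn at 1 + k1 r^2 times it, then the intrinsics apply), "R" (3x3) and "t" (3): a world point X has camera coordinates R X + t. Camera axes: x right, y down, z forward; pixel columns grow to the right and rows downward; lengths in mm; the calibration is good to about 2 mm. A picture is of the moment at which its call begins: read the wrist's pose just before it. calibration takes no time and is no camera call; for the wrist camera it gives the pose at the moment of the call.
- manip.sign_off(): hands the job in; it is judged then, once.
The state is a dict: "clock": time; "joints": joint angles; "qd": joint speeds; "effort": joint torques, N m; "eef_pos": TCP position; "eef_rot": TCP orientation; "wrist_force": force on the tool from outside, world axes, zero at the start; "moment": the same for the moment, N m; "finger_gap": finger opening in mm; "finger_force": force on a finger pad.
Only numpy, scipy, OpenCV 4.12 (cv2) and the standard library are available. Lean on these libraries where they do the work, as an engineer would, in place of code of your own. Each camera call takes 0.05 s, during which the arm holds its last target. There are 200 camera calls.

## Task

The battery hatch of the power pack has sprung ajar. With a fingertip in the slot of its round latch, press the hatch down flush and, keeping it pressed, turn the latch a quarter turn clockwise (seen from above) to its stop, so that the hatch stays locked shut when you let go; then withdraw. Do not pull the hatch open, and leave everything else on the table and on the pack where it stands.

Things in the scene. Friction and masses are not known exactly. Their poses are not given: they have to be found in the camera images.
- case: grey power pack fixed to the table: 200 mm (its x) by 320 mm (its y), top 83 mm up. Origin: centre of its underside; x points to the hinge side, z up. The aluminium hatch (176 x 150 mm) is on its -y half; the other half has a meter, terminals and a plain small dial. Hatch shut: the latch's axis is upright at x = -25, y = -70 mm in this frame, the slot's floor 87 mm above the table.
- hatch (a joint): hinge angle of the hatch, rad: 0 = shut flush (hard stop), grows as it rises. Hinge along the case's y at its x = +90 mm, 78 mm up, 115 mm from the latch's axis. A spring holds the unlocked hatch ajar at about 0.15 (latch 17 mm up); about 5 N down on the latch shuts it. Locked and let go, it rests on its keeper at about 0.02.
- latch (a joint): turn of the latch, rad, clockwise seen from above: 0 to 0.3 at the start (unlocked), 1.571 = locked (hard stop). Friction 0.08 N m; stays where left. From about 0.8 on its hidden tongue goes under a keeper, only if the hatch is pressed to within 2 mm of shut at the latch; turned with the hatch ajar, it keeps the hatch from shutting.
- latch_slot (a point): centre of the slot's floor, on the latch's axis; moves with the latch. z: axis, up; y: along the slot (along the case's y at latch 0, along its x when locked). The latch is a black disc, 85 mm wide, in a grey collar 104 mm wide outside; both end 14 mm above the floor. Slot right across the disc: 30 mm wide, 14 deep, 86 long, closed by the collar; takes the shut fingertips or one.
- can: bystander, loose: upright closed aluminium can, 80 mm diameter, 110 mm tall; origin at the centre of its underside. Leave it.
- tube: bystander, loose: short open steel tube standing on end, 60 mm diameter, 50 mm tall; origin at the centre of its underside. Leave it.
- bolt: bystander, loose: white nylon rod 18 mm in diameter standing upright in two dark hexagon nuts (34 mm across), 85 mm tall; origin at the centre of its underside. Leave it.
- nut: bystander, loose: dark steel hexagon nut lying flat, 34 mm across, 16 mm tall; origin at the centre of its underside. Leave it.
- phone: bystander, loose: black phone lying flat, 150 x 72 x 9 mm; origin at the centre of its underside. Leave it.
- ruler: bystander, loose: wooden ruler lying flat, 28 x 300 x 5 mm, long side along its own y; origin at the centre of its underside. Leave it.
- weight: bystander, loose: brass slotted-mass style weight with a small knob, 40 mm diameter, 52 mm tall, standing on top of the power pack beside the hatch; origin at the centre of its underside. Leave it.

How it is judged:
By the outcome, as a careful person would: the job done as asked, in the order asked, and still so for the second after the job is handed in, with the robot touching nothing.
It also fails if it takes over 38 s, if anything falls off the work surface, if the arm or the gripper's body presses on something with over 40 N, if the wrist force passes 120 N, or if a joint passes its speed limit or range.

## Working session

There is one attempt and no reset: what is moved stays moved. The work goes in short steps, Python scripts to look and compute and a shell command to move; the robot and the scene stay as the last step left them, time stands still between calls to the robot, and variables do not carry over. Pictures are saved under pics/ and viewed, at most 10 in all, crops included, and the job is handed in when it is done.

```bash
mkdir -p pics; ls
python3 - <<'E'
from cell import manip, optics
import cv2, numpy as np
s=manip.read_state(); print({k:np.round(v,3).tolist() for k,v in s.items()})
ims=[]
for n in("top","side"):
    p,d=optics.camera(n); np.savez(f"{n}0.npz",p=p,d=d)
    cv2.imwrite(f"pics/{n}0.png",p[:,:,::-1])
    c=optics.calibration(n); print(n,{k:np.round(v,3).tolist() for k,v in c.items()})
E
```

```text
pics
{'clock': 0.0, 'joints': [1.227, 0.3, 1.522, 0.0, 1.321, -0.067], 'qd': [-0.0, 0.0, -0.0, 0.0, -0.0, 0.001], 'effort': [-0.0, -53.18, -35.274, 0.071, 0.024, -0.0], 'eef_pos': [150.218, 528.785, 173.486], 'eef_rot': [-3.14, -0.0, 2.865], 'wrist_force': [0.23, 0.316, 0.786], 'moment': [-0.02, 0.03, 0.034], 'finger_force': 0.0, 'finger_gap': 94.051}
top {'camera_matrix': [[519.651, 0.0, 313.483], [0.0, 519.651, 236.833], [0.0, 0.0, 1.0]], 'k1': -0.09, 'R': [[-0.017, -1.0, -0.011], [-0.991, 0.018, -0.13], [0.13, 0.009, -0.991]], 't': [88.69, 561.271, 932.685]}
side {'camera_matrix': [[552.921, 0.0, 322.347], [0.0, 552.921, 239.317], [0.0, 0.0, 1.0]], 'k1': 0.024, 'R': [[0.982, -0.19, -0.014], [-0.143, -0.687, -0.713], [0.125, 0.702, -0.701]], 't': [-542.129, 176.658, 951.518]}
```

View pics/top0.png

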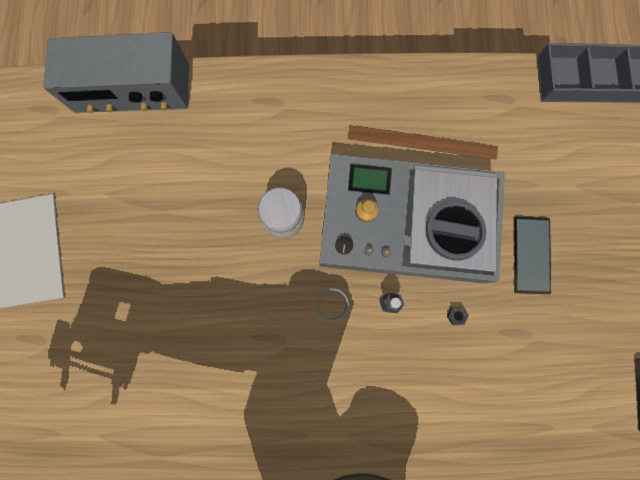

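View pics/side0.png

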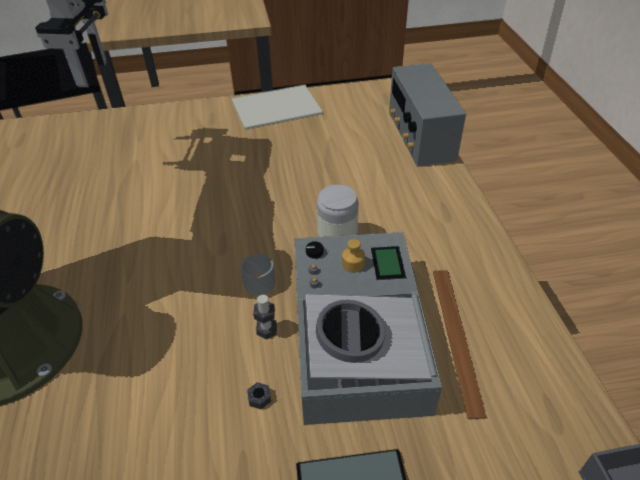

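The top view shows the case with corners near (333,155), (505,172), (498,281) and (320,265). The latch is centred near (456,229), with its slot running about (432,225) to (480,235). The weight stands at (368,209), off the hatch. The side view shows the hatch ajar, with its free edge on the robot's side.

```bash
cat > h.py <<'E'
import numpy as np, cv2
from cell import manip, optics
def rays(c,uv):
    K=np.array(c["camera_matrix"]);k=float(c["k1"])
    # drawn = ray*(1+k1 r^2): OpenCV's radial model
    n=cv2.undistortPoints(np.asarray(uv,float).reshape(-1,1,2),K,np.array([k,0,0,0.])).reshape(-1,2)
    return np.c_[n,np.ones(len(n))]
def at_depth(c,uv,d):
    R=np.array(c["R"]);t=np.array(c["t"]).ravel()
    return (rays(c,uv)*np.asarray(d)[:,None]-t)@R
def on_plane(c,uv,z):
    R=np.array(c["R"]);t=np.array(c["t"]).ravel()
    D=rays(c,uv)@R; C=-R.T@t
    return C+D*((z-C[2])/D[:,2])[:,None]
def cloud(c,d):
    v,u=np.mgrid[0:480,0:640]; uv=np.c_[u.ravel(),v.ravel()]
    P=at_depth(c,uv,d.ravel()); P[d.ravel()<=0]=np.nan
    return P.reshape(480,640,3)
E
python3 - <<'E'
from h import *
c=optics.calibration("top"); f=np.load("top0.npz"); p,d=f["p"],f["d"]
P=cloud(c,d)
m=((P[...,2]>76)&(P[...,2]<135)).astype(np.uint8); m[:, :310]=0; m[:140]=0; m[300:]=0; m[:,520:]=0
n,l,st,_=cv2.connectedComponentsWithStats(m); i=1+np.argmax(st[1:,4]); print(st[i])
Q=P[l==i]; r=cv2.minAreaRect(Q[:,:2].astype(np.float32)); print("case rect",r)
b=cv2.boxPoints(r); print(b.round(1))
print("corners px on 83:",on_plane(c,[(333,155),(505,172),(498,281),(320,265)],83).round(1))
# slot bar
g=p.max(2); roi=np.zeros_like(g); cv2.circle(roi,(456,229),24,1,-1)
s=((g>45)&(roi>0)).astype(np.uint8); n,l,st,ce=cv2.connectedComponentsWithStats(s); i=1+np.argmax(st[1:,4]); print(st[i],ce[i])
S=P[l==i]; print("slot z",np.nanpercentile(S[:,2],[5,50,95]).round(1),"mean",np.nanmean(S,0).round(1))
v,u=np.nonzero(l==i); W=on_plane(c,np.c_[u,v],np.nanmedian(S[:,2])); print(cv2.minAreaRect(W[:,:2].astype(np.float32)), "levels",np.unique(g[roi>0]//10,return_counts=True))
cv2.imwrite("pics/latchtop.png",cv2.resize(p[150:290,310:520,::-1],None,fx=3.5,fy=3.5,interpolation=cv2.INTER_CUBIC))
E
```

```text
[  320   155   185   127 18443]
case rect ((590.5606689453125, -102.48541259765625), (321.62298583984375, 200.96914672851562), 82.99571990966797)
[[ 471.2 -249.8]
 [ 670.7 -274.4]
 [ 709.9   44.9]
 [ 510.4   69.4]]
corners px on 83: [[ 706.1   40.2   83. ]
 [ 669.6 -273.3   83. ]
 [ 471.7 -247.4   83. ]
 [ 506.4   67.6   83. ]]
[432 219  49  22 660] [455.95909091 229.56666667]
slot z [100.5 103.6 106.9] mean [ 562.2 -171.1  103.8]
((561.5027465820312, -170.9889678955078), (83.69093322753906, 27.11745834350586), 79.68570709228516) levels (array([ 0,  1,  2,  3,  4,  5,  6,  7,  8,  9, 10], dtype=uint8), array([  1, 307, 667,  75,  51, 123,  45,  79,  36, 408,   1]))
```

View pics/latchtop.png

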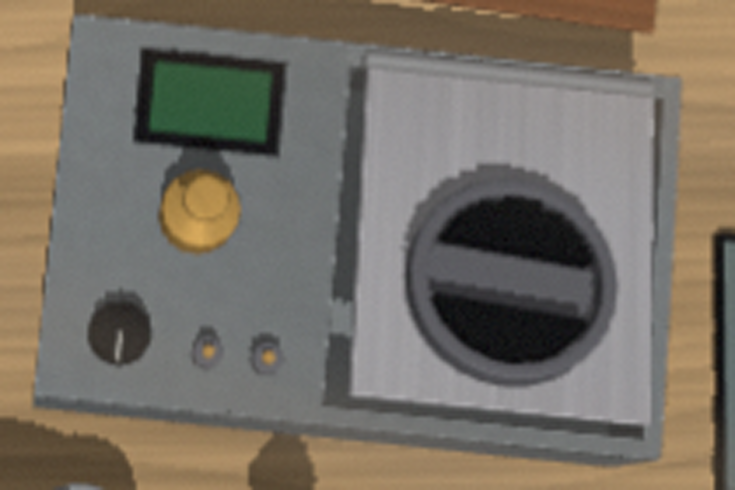

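The case is centred at (590.6, -102.5) with yaw -0.123. The rectangle measures 322 x 201 mm against the stated 320 x 200. The slot floor is near (561.5, -170.5, 104), and the model predicts (559.8, -169.3, 104.1), so the two agree. The slot runs at 79.7° and the case's y at 83°, so the latch is at about 0.06. At the slot, tool yaw 2.962 leaves joint 6 enough range to turn clockwise.

Shut tips (about 25 x 16 mm) could spin freely in a 30 mm slot. I will set them about 30 mm apart along the slot, so they act as a key.

```bash
python3 -m crank '[[32,-586,-560,-25,0,0,-0.097],[32,-586,-560,-25,0,0,-0.097],[32,-586,-560,-25,0,0,-0.097],[32,-586,-560,-25,0,0,-0.097],[32,-586,-560,-25,0,0,-0.097],[32,-586,-560,-25,0,0,-0.097],[32,-586,-560,-25,0,0,-0.097],[32,-586,-560,-25,0,0,-0.097],[32,-586,-560,-25,0,0,-0.097],[32,-586,-560,-25,0,0,-0.097]]' 20
```

```text
clock: 1.1
eef_pos: [404.0, 96.1, 189.6]
eef_rot: [3.141, 0.0, 2.962]
wrist_force: [0.6, 1.4, -0.1]
finger_gap: 30.4
finger_force: 0.0
```

```bash
python3 -m crank '[[32,-202,-234,0,0,0,0],[32,-202,-234,0,0,0,0],[32,-202,-234,0,0,0,0],[32,-202,-234,0,0,0,0],[32,-202,-234,0,0,0,0],[32,-202,-234,0,0,0,0],[32,-202,-234,0,0,0,0],[32,-202,-234,0,0,0,0],[32,-202,-234,0,0,0,0]]'
python3 - <<'E'
from h import *
s=manip.read_state(); print(s["eef_pos"],s["eef_rot"],s["joints"])
c=optics.calibration("wrist"); p,d=optics.camera("wrist"); np.savez("w1.npz",p=p,d=d,**{k:np.array(v) for k,v in c.items()})
cv2.imwrite("pics/w1.png",p[:,:,::-1])
E
```

```text
clock: 2.0
eef_pos: [559.9, -167.2, 189.3]
eef_rot: [3.141, -0.001, 2.962]
wrist_force: [-0.2, 0.4, -0.6]
finger_gap: 29.9
finger_force: 0.0
[ 559.94406805 -167.19066827  189.28143838] [ 3.14129489e+00 -6.58556879e-04  2.96225671e+00] [-3.52923134e-01  3.66626301e-01  1.39698278e+00  1.82908216e-04
  1.37868366e+00 -1.74441841e+00]
```

View pics/w1.png

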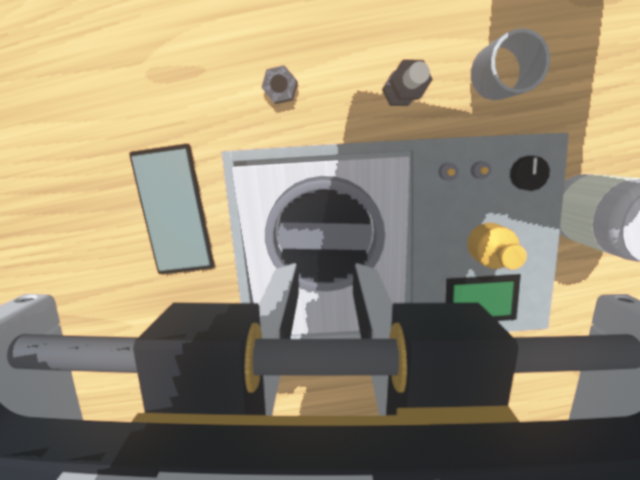

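The wrist view shows the slot near (280–372, 222–250), the two fingertips at (290,265) and (360,265), and nothing in the way. Next I cast the slot onto its floor plane.

Run:
```python
from h import *
f=np.load("w1.npz"); p,d=f["p"],f["d"]; c={k:f[k] for k in("camera_matrix","k1","R","t")}
P=cloud(c,d)
g=p.max(2); h=P[...,2]
roi=np.zeros_like(g); cv2.circle(roi,(325,232),46,1,-1)
s=((g>50)&(roi>0)&(np.arange(480)[:,None]<262)).astype(np.uint8)
n,l,st,ce=cv2.connectedComponentsWithStats(s); i=1+np.argmax(st[1:,4]); print(st[i],ce[i])
v,u=np.nonzero(l==i); z=np.nanmedian(h[l==i]); print("z",z)
for zz in (z,104): print(cv2.minAreaRect(on_plane(c,np.c_[u,v],zz)[:,:2].astype(np.float32)))
print("now",manip.read_state()["eef_pos"])
# collar ring check: outer circle by depth edge: points in latch area higher than hatch plane
```

```text
[ 279  186   93   76 4282] [318.79518916 227.56165343]
z 104.42507179520675
((551.0910034179688, -168.0081787109375), (65.56513977050781, 81.67485046386719), 0.44028401374816895)
((551.177001953125, -168.02706909179688), (65.65961456298828, 81.79257202148438), 0.4402584731578827)
now [ 560.0003204  -166.89291531  189.62149942]
```

Run:
```python
from h import *
f=np.load("w1.npz"); p,d=f["p"],f["d"]; c={k:f[k] for k in("camera_matrix","k1","R","t")}
P=cloud(c,d); ex=np.array([.9925,-.1224]); 
for it,C in enumerate([np.array([561,-170.])]):
    q=P[...,:2]-C; xc=q@ex; r=np.hypot(q[...,0],q[...,1]); e=P[...,2]-(104-0.151*xc)
    m=((r<42)&(abs(e)<6)&(np.arange(480)[:,None]<262)).astype(np.uint8)
    m=cv2.morphologyEx(m,cv2.MORPH_OPEN,np.ones((5,5)))
    n,l,st,ce=cv2.connectedComponentsWithStats(m); i=1+np.argmax(st[1:,4]); print(st[i],ce[i])
    Q=P[l==i]; print("med e",np.median(e[l==i]),cv2.minAreaRect(Q[:,:2].astype(np.float32)), Q.mean(0))
    # collar/disc top
    m2=(r<60)&(e>10)&(e<18); T=P[m2]; print("rim centre",cv2.minEnclosingCircle(T[:,:2].astype(np.float32)), T[:,:2].min(0),T[:,:2].max(0), np.median(e[m2]))
```

```text
[ 277  223   93   30 2569] [323.447645   237.16504476]
med e -0.7560037234024293 ((563.1770629882812, -170.44625854492188), (83.4079360961914, 26.18660545349121), 78.61565399169922) [ 563.64964812 -169.94033207  103.03656574]
rim centre ((562.1296997070312, -168.396240234375), 51.97957229614258) [ 510.69652852 -220.28075967] [ 613.31860607 -116.92183209] 13.19967369738957
```

```bash
python3 -m crank '[[32,0,-3,20,0,0,0],[32,0,-3,45,0,0,0],[32,0,-3,65,0,0,0],[32,0,-3,75,0,0,0],[32,0,-3,80,0,0,0],[32,0,-3,84,0,0,0],[32,0,-3,88,0,0,0],[32,0,-3,92,0,0,0],[32,0,-3,92,0,0,0]]'
python3 - <<'E'
from h import *
s=manip.read_state(); print(s["eef_pos"],s["wrist_force"],s["moment"])
p,d=optics.camera("side"); cv2.imwrite("pics/s2.png",cv2.resize(p[230:430,230:480,::-1],None,fx=3,fy=3))
E
```

```text
clock: 2.95
eef_pos: [559.8, -171.1, 97.2]
eef_rot: [3.142, -0.0, 2.962]
wrist_force: [-0.3, 0.4, -0.0]
finger_gap: 29.9
finger_force: 0.0
[ 559.75701266 -171.103793     97.2274431 ] [-0.28228339  0.39910314 -0.01894724] [-0.01086761 -0.02105123 -0.04146668]
```

View pics/s2.png

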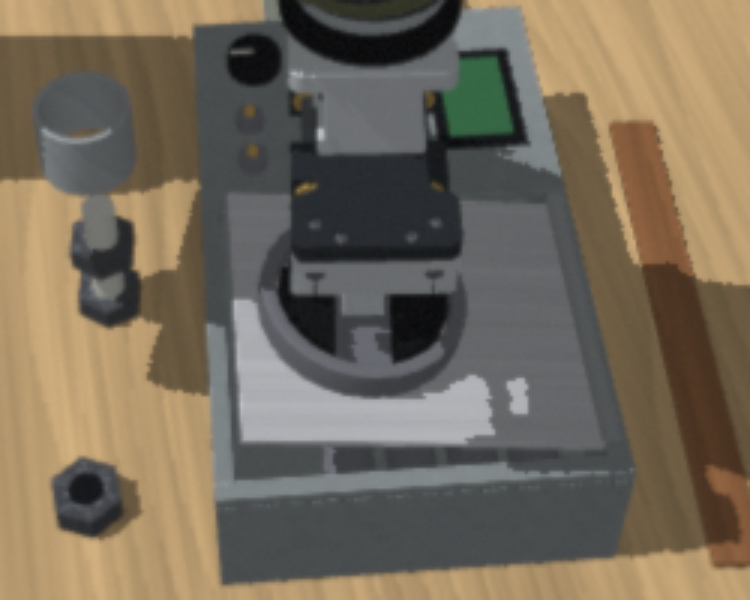

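The side crop shows the fingertips inside the slot, at about (360,305) in the crop, with the hatch still slightly ajar. I'll keep pressing.

```bash
python3 -m crank '[[32,0.5,0,3,0,0,0],[32,1,0,6,0,0,0],[32,1,0,8,0,0,0],[32,1,0,10,0,0,0],[32,1,0,10,0,0,0]]'; python3 -m crank '[[32,0,0,1,0,0,0],[32,0,0,2,0,0,0],[32,0,0,2,0,0,0]]'
```

```text
clock: 3.5
eef_pos: [558.8, -170.9, 87.2]
eef_rot: [3.142, -0.0, 2.962]
wrist_force: [0.0, 0.2, 0.1]
finger_gap: 30.2
finger_force: 0.0
clock: 3.8
eef_pos: [558.8, -170.9, 85.3]
eef_rot: [-3.142, -0.0, 2.962]
wrist_force: [0.7, -0.5, 0.5]
finger_gap: 30.0
finger_force: 0.0
```

No force at 85 mm, where I expected contact. I'll look before going further.

Run:
```python
from h import *
p,d=optics.camera("side"); np.savez("s3.npz",p=p,d=d)
a=cv2.resize(p[280:400,290:450,::-1],None,fx=2.5,fy=2.5,interpolation=cv2.INTER_CUBIC)
c=optics.calibration("wrist"); p,d=optics.camera("wrist"); np.savez("w3.npz",p=p,d=d)
b=cv2.resize(p[100:340,180:460,::-1],(400,343))
cv2.imwrite("pics/s3.png",np.hstack([cv2.resize(a,(400,300)),cv2.resize(b,(350,300))]))
P=cloud(c,d); ex=np.array([.9925,-.1224]);ey=np.array([.1224,.9925]); q=P[...,:2]-np.array([590.6,-102.5])
X=q@ex;Y=q@ey
for x0 in(-75,-60,0,30,60):
    for y0 in (-130,-100,-40,-20):
        m=(abs(X-x0)<4)&(abs(Y-y0)<4); 
        if m.sum()>5: print(x0,y0,np.median(P[m][:,2]).round(1),m.sum())
```

```text
-75 -130 107.1 201
-75 -100 107.3 206
-75 -40 107.1 206
-75 -20 106.9 203
-60 -130 105.1 187
-60 -100 231.3 2233
-60 -40 122.9 309
-60 -20 104.8 188
0 -130 95.8 6
60 -100 86.8 82
```

View pics/s3.png

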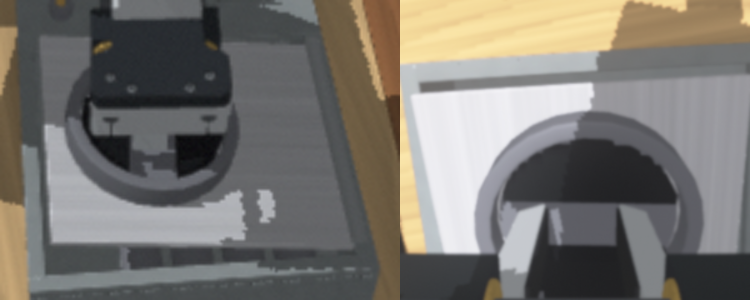

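The hatch has not moved: its free edge is still at z 107, although the TCP reads 85. I'll measure where the fingertips really are.

Run:
```python
from h import *
c=optics.calibration("wrist"); R=np.array(c["R"]);t=np.array(c["t"]).ravel();K=np.array(c["camera_matrix"])
s=manip.read_state(); tcp=np.array(s["eef_pos"]); print(tcp,s["joints"], "cam pos",-R.T@t, "axis",R[2])
f=np.load("w3.npz"); P=cloud(c,f["d"])
ty=np.array([np.sin(2.962),-np.cos(2.962),0])
for o in(-21,-15,0,15,21):
    X=R@(tcp+o*ty)+t; n=X[:2]/X[2]; uv=K[:2,:2]@(n*(1+float(c["k1"])*n@n))+K[:2,2]; print(o,uv.round(1),X[2].round(1))
for v in range(230,300,6):
    print(v,[tuple(P[v,u].round(0)) for u in (280,295,330,365,372)])
for n in("side","top"):
  c2=optics.calibration(n);R2=np.array(c2["R"]);t2=np.array(c2["t"]).ravel();K2=np.array(c2["camera_matrix"])
  for o in(-27,0,27):
    X=R2@(tcp+o*ty)+t2; n_=X[:2]/X[2]; print(n,o,(K2[:2,:2]@n_+K2[:2,2]).round(1),X[2])
```

```text
[ 558.90605584 -170.93782482   85.49911225] [-3.59451350e-01  4.59399093e-01  1.51632074e+00 -4.32112589e-05
  1.16580033e+00 -1.75050541e+00] cam pos [ 490.304037   -158.55689849  295.49747278] axis [ 0.23520094 -0.0438617  -0.97095657]
-21 [293.4 263.2] 220.6
-15 [302.7 263.2] 220.6
0 [325.8 263.2] 220.6
15 [349.  263.2] 220.6
21 [358.3 263.2] 220.6
230 [(np.float64(527.0), np.float64(-191.0), np.float64(109.0)), (np.float64(526.0), np.float64(-181.0), np.float64(123.0)), (np.float64(529.0), np.float64(-163.0), np.float64(122.0)), (np.float64(533.0), np.float64(-145.0), np.float64(122.0)), (np.float64(533.0), np.float64(-142.0), np.float64(122.0))]
236 [(np.float64(529.0), np.float64(-190.0), np.float64(119.0)), (np.float64(529.0), np.float64(-182.0), np.float64(122.0)), (np.float64(533.0), np.float64(-164.0), np.float64(122.0)), (np.float64(536.0), np.float64(-146.0), np.float64(122.0)), (np.float64(537.0), np.float64(-142.0), np.float64(122.0))]
242 [(np.float64(532.0), np.float64(-191.0), np.float64(121.0)), (np.float64(533.0), np.float64(-183.0), np.float64(122.0)), (np.float64
[... 2447 characters left out ...]
, np.float64(-170.0), np.float64(103.0)), (np.float64(552.0), np.float64(-152.0), np.float64(153.0)), (np.float64(553.0), np.float64(-149.0), np.float64(153.0))]
296 [(np.float64(546.0), np.float64(-188.0), np.float64(160.0)), (np.float64(555.0), np.float64(-186.0), np.float64(140.0)), (np.float64(575.0), np.float64(-171.0), np.float64(102.0)), (np.float64(552.0), np.float64(-153.0), np.float64(160.0)), (np.float64(553.0), np.float64(-150.0), np.float64(159.0))]
side -27 [348. 355.] 822.4888718419702
side 0 [347.2 339.9] 841.7324435924252
side 27 [346.4 325.5] 860.9760153428801
top -27 [469.5 235.3] 918.3238432470934
top 0 [454.3 232.8] 919.1875803670921
top 27 [439.1 230.4] 920.051317487091
```

Run:
```python
from h import *
f=np.load("w1.npz"); c={k:f[k] for k in("camera_matrix","k1","R","t")}; P=cloud(c,f["d"])
for v in range(258,300,4): print(v,[tuple(P[v,u].round(0).astype(int).tolist()) for u in (276,284,290,296,302,350,358,364,372)])
print(manip.read_state()["eef_pos"],manip.read_state()["wrist_force"])
# points of side view near tips
f=np.load("s3.npz"); c=optics.calibration("side"); P=cloud(c,f["d"])
for v in range(318,366,4): print(v,[tuple(P[v,u].round(0).astype(int).tolist()) for u in (338,343,348,353,358)])
```

```text
258 [(572, -213, 116), (573, -206, 116), (574, -201, 115), (575, -196, 115), (576, -191, 115), (584, -150, 114), (585, -143, 114), (586, -138, 113), (587, -131, 113)]
262 [(575, -214, 115), (577, -208, 114), (578, -202, 114), (579, -197, 114), (580, -192, 114), (587, -150, 114), (588, -144, 114), (590, -138, 113), (591, -131, 114)]
266 [(579, -215, 115), (581, -209, 113), (546, -184, 225), (582, -198, 115), (583, -193, 114), (591, -151, 113), (554, -148, 223), (554, -145, 224), (594, -132, 115)]
270 [(546, -191, 230), (546, -187, 230), (547, -184, 231), (549, -181, 227), (587, -194, 113), (595, -152, 112), (553, -149, 230), (554, -146, 231), (555, -142, 230)]
274 [(546, -190, 237), (546, -186, 237), (547, -183, 236), (549, -181, 233), (591, -194, 112), (602, -152, 104), (554, -149, 235), (553, -146, 238), (554, -142, 237)]
278 [(546, -190, 241), (547, -186, 242), (547, -183, 242), (550, -181, 236), (597, -196, 108), (604, -153, 109), (554, -150, 240), (554, -147, 242), (554, -143, 242)]
282 [(546, -189, 247), (547, -185, 247), (547, -182, 247), (552, -181, 237), (599, -196, 112), (60
[... 1250 characters left out ...]
 (560, -201, 141), (574, -174, 101)]
338 [(541, -189, 120), (548, -190, 120), (553, -197, 129), (560, -200, 131), (573, -182, 102)]
342 [(539, -196, 121), (549, -187, 105), (556, -188, 105), (563, -190, 105), (571, -188, 100)]
346 [(538, -200, 117), (547, -194, 106), (554, -194, 105), (562, -195, 103), (569, -196, 102)]
350 [(536, -210, 122), (543, -210, 120), (553, -202, 106), (560, -202, 103), (568, -201, 100)]
354 [(536, -213, 116), (542, -215, 117), (549, -216, 117), (556, -218, 118), (563, -220, 119)]
358 [(535, -214, 108), (542, -216, 109), (549, -219, 111), (556, -220, 111), (563, -220, 109)]
362 [(535, -216, 102), (542, -217, 100), (549, -219, 101), (556, -221, 102), (563, -221, 99)]
```

The depth data agree in both views. The fingertips and the gripper body sit about 33 mm higher than the reported TCP: tips at about z 118 with the reading at 85.5, and about 225 with it at 189.6 in the earlier view. Sideways they line up. The real tips are therefore still above the floor, so I'll lower by force and expect contact near a reading of 70 and the shut stop near 53.

```bash
python3 -m crank '[[32,0,0,4,0,0,0],[32,0,0,8,0,0,0],[32,0,0,12,0,0,0],[32,0,0,15,0,0,0],[32,0,0,18,0,0,0],[32,0,0,18,0,0,0],[32,0,0,18,0,0,0]]'; python3 -m crank '[[32,0,0,2,0,0,0],[32,0,0,4,0,0,0],[32,0,0,4,0,0,0],[32,0,0,4,0,0,0]]'
```

```text
clock: 4.6
eef_pos: [558.9, -171.0, 67.6]
eef_rot: [-3.142, 0.0, 2.962]
wrist_force: [-1.4, 0.6, 2.4]
finger_gap: 29.8
finger_force: 0.8
clock: 5.0
eef_pos: [558.8, -171.0, 63.5]
eef_rot: [-3.142, -0.0, 2.962]
wrist_force: [-1.8, -0.1, 2.5]
finger_gap: 30.2
finger_force: 1.3
```

Run:
```python
from h import *
c=optics.calibration("side"); p,d=optics.camera("side"); P=cloud(c,d)
for v in range(326,400,5): print(v,[tuple(P[v,u].round(0).astype(int).tolist()) for u in (318,343,348,353,358,400)])
```

```text
326 [(517, -156, 112), (533, -252, 235), (539, -253, 234), (544, -255, 236), (551, -256, 235), (645, -162, 86)]
331 [(515, -165, 112), (532, -256, 231), (538, -257, 231), (544, -259, 231), (550, -259, 230), (643, -170, 84)]
336 [(514, -173, 111), (532, -256, 219), (538, -257, 219), (545, -256, 216), (550, -258, 218), (639, -180, 86)]
341 [(512, -181, 111), (534, -249, 199), (540, -249, 198), (546, -251, 199), (552, -253, 200), (637, -188, 85)]
346 [(512, -184, 102), (547, -195, 107), (553, -198, 110), (561, -199, 109), (571, -190, 93), (635, -196, 84)]
351 [(511, -186, 92), (547, -195, 94), (554, -196, 94), (562, -197, 94), (568, -200, 96), (632, -205, 85)]
356 [(509, -196, 94), (543, -213, 109), (550, -214, 108), (557, -214, 107), (564, -216, 108), (629, -215, 86)]
361 [(508, -203, 93), (542, -216, 101), (549, -218, 102), (556, -219, 102), (563, -221, 103), (626, -224, 87)]
366 [(506, -211, 92), (542, -217, 91), (549, -219, 90), (557, -219, 88), (563, -221, 90), (624, -231, 86)]
371 [(505, -219, 92), (540, -225, 90), (547, -228, 93), (554, -229, 92), (561, -230, 90), (622, -239, 85)]
376 [(503, -229, 95), (538, -234, 91), (545, -236, 92), (552, -237, 91), (560, -237, 90), (620, -246, 85)]
381 [(502, -236, 94), (537, -240, 89), (544, -242, 89), (551, -244, 90), (558, -244, 88), (633, -219, 23)]
386 [(508, -192, 5), (544, -212, 26), (551, -215, 29), (559, -216, 28), (570, -204, 5), (615, -261, 84)]
391 [(500, -245, 83), (534, -252, 83), (541, -254, 83), (548, -256, 84), (555, -257, 83), (614, -267, 80)]
396 [(499, -250, 78), (534, -255, 74), (541, -257, 75), (548, -258, 74), (555, -259, 73), (616, -266, 64)]
```

The hatch is now going down: floor at about 94 and force 2.5 N. Continuing to the stop.

```bash
python3 -m crank '[[32,0,0,2,0,0,0],[32,0,0,4,0,0,0],[32,0,0,5,0,0,0],[32,0,0,6,0,0,0],[32,0,0,6,0,0,0]]'; python3 -m crank '[[32,0,0,1,0,0,0],[32,0,0,1,0,0,0],[32,0,0,1,0,0,0]]';  python3 -m crank '[[32,0,0,1,0,0,0],[32,0,0,1,0,0,0],[32,0,0,1,0,0,0]]'
```

```text
clock: 5.55
eef_pos: [558.7, -170.9, 57.3]
eef_rot: [-3.142, -0.0, 2.962]
wrist_force: [-3.6, -0.3, 3.9]
finger_gap: 30.1
finger_force: 2.2
clock: 5.85
eef_pos: [558.9, -171.0, 56.5]
eef_rot: [-3.142, 0.0, 2.962]
wrist_force: [-4.1, 0.0, 5.5]
finger_gap: 29.7
finger_force: 2.4
clock: 6.15
eef_pos: [559.0, -171.0, 55.8]
eef_rot: [-3.142, 0.0, 2.962]
wrist_force: [-5.1, 0.3, 7.6]
finger_gap: 30.0
finger_force: 3.8
```

```bash
python3 -m crank '[[32,1,0,1,0,0,0],[32,1.5,0,1,0,0,0],[32,1.5,0,1,0,0,0]]';  python3 -m crank '[[32,0,0,1,0,0,0],[32,0,0,2,0,0,0],[32,0,0,2,0,0,0]]'
python3 - <<'E'
from h import *
print(manip.read_state()["moment"])
c=optics.calibration("side"); p,d=optics.camera("side"); P=cloud(c,d)
C=np.array([590.6,-102.5]);ex=np.array([.9925,-.1224]);ey=np.array([.1224,.9925]); q=P[...,:2]-C; X=q@ex;Y=q@ey
for x0 in(-80,-60,-25,0,30,60,80): print(x0,[ (np.median(P[m][:,2]).round(1),int(m.sum())) for y0 in(-135,-125) for m in[(abs(X-x0)<6)&(abs(Y-y0)<5)&(P[...,2]<130)] if m.sum()>3])
E
```

```text
clock: 6.45
eef_pos: [558.9, -171.0, 55.8]
eef_rot: [-3.141, 0.004, 2.962]
wrist_force: [1.2, 0.5, 9.4]
finger_gap: 30.3
finger_force: 5.0
clock: 6.75
eef_pos: [559.1, -171.1, 55.5]
eef_rot: [-3.141, 0.005, 2.962]
wrist_force: [-6.4, 2.8, 27.2]
finger_gap: 29.7
finger_force: 13.5
[ 0.54842498  1.31760931 -0.00237377]
-80 [(np.float64(83.0), 50), (np.float64(82.9), 43)]
-60 [(np.float64(83.0), 55), (np.float64(82.7), 48)]
-25 [(np.float64(83.1), 48), (np.float64(85.5), 103)]
0 [(np.float64(83.0), 46), (np.float64(83.3), 49)]
30 [(np.float64(83.0), 47), (np.float64(82.9), 45)]
60 [(np.float64(82.8), 50), (np.float64(83.2), 47)]
80 [(np.float64(83.3), 51), (np.float64(82.9), 48)]
```

The hatch is flush, at z 83 across, and pressed with 27 N. Turning clockwise now.

```bash
python3 -m crank '[[32,0,0,0,0,0,0.08],[32,0,0,0,0,0,0.16],[32,0,0,0,0,0,0.24],[32,0,0,0,0,0,0.32],[32,0,0,0,0,0,0.4],[32,0,0,0,0,0,0.48],[32,0,0,0,0,0,0.56],[32,0,0,0,0,0,0.6],[32,0,0,0,0,0,0.6]]'; python3 -c "
from cell import manip; s=manip.read_state(); print(s['moment'],s['wrist_force'],s['joints'])"
```

```text
clock: 7.7
eef_pos: [557.4, -170.9, 55.3]
eef_rot: [3.142, 0.001, 2.361]
wrist_force: [-18.8, 4.6, 34.1]
finger_gap: 29.7
finger_force: 17.1
[0.77638368 3.78873181 0.05310926] [-18.77713552   4.57506388  34.08252053] [-3.60028851e-01  4.91759456e-01  1.54552381e+00 -4.44460008e-04
  1.10334827e+00 -1.14953580e+00]
```

```bash
python3 -m crank '[[32,1.6,-1.2,0,0,0,0],[32,1.6,-1.2,0,0,0,0.08],[32,1.6,-1.2,0,0,0,0.16],[32,1.6,-1.2,0,0,0,0.24],[32,1.6,-1.2,0,0,0,0.32],[32,1.6,-1.2,0,0,0,0.4],[32,1.6,-1.2,0,0,0,0.4]]'; python3 -c "
from cell import manip; s=manip.read_state(); print(s['moment'],s['wrist_force'],s['joints'])"
```

```text
clock: 8.4
eef_pos: [556.3, -170.2, 55.4]
eef_rot: [3.139, 0.001, 1.959]
wrist_force: [-13.0, 6.5, 31.7]
finger_gap: 29.8
finger_force: 15.7
[1.28462364 2.63508823 0.00331137] [-13.01751574   6.50019668  31.68405129] [-3.60125987e-01  4.88080227e-01  1.55098677e+00  7.48007788e-04
  1.09981654e+00 -7.48886620e-01]
```

```bash
python3 -m crank '[[32,1.3,-1.1,0,0,0,0.06],[32,1.3,-1.1,0,0,0,0.14],[32,1.3,-1.1,0,0,0,0.22],[32,1.3,-1.1,0,0,0,0.3],[32,1.3,-1.1,0,0,0,0.38],[32,1.3,-1.1,0,0,0,0.46],[32,1.3,-1.1,0,0,0,0.5],[32,1.3,-1.1,0,0,0,0.5]]'
python3 - <<'E'
from h import *
s=manip.read_state(); print(s['moment'],s['wrist_force'])
c=optics.calibration("wrist"); p,d=optics.camera("wrist"); q,_=optics.camera("side"); 
cv2.imwrite("pics/w4.png",np.hstack([cv2.resize(p[100:400,120:520,::-1],(400,300)),cv2.resize(q[280:400,290:450,::-1],(400,300))]))
E
```

```text
clock: 9.2
eef_pos: [555.6, -169.0, 55.4]
eef_rot: [3.137, -0.0, 1.461]
wrist_force: [-6.9, 8.3, 28.6]
finger_gap: 30.1
finger_force: 14.3
[1.63393091 1.53686487 0.08232901] [-6.87879606  8.30642068 28.61767302]
```

View pics/w4.png

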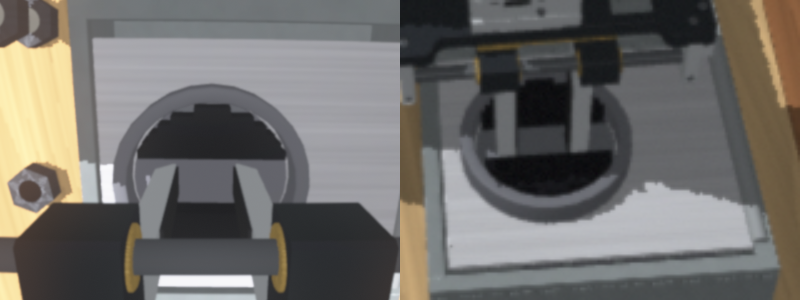

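The wrist and side crops show the slot aligned with the fingers and running along the case's x, with the hatch flush. I'll turn on into the stop.

```bash
python3 -m crank '[[32,1,0,0,0,0,0.05],[32,1,0,0,0,0,0.12],[32,1,0,0,0,0,0.18],[32,1,0,0,0,0,0.18]]'; python3 -c "
from cell import manip; s=manip.read_state(); print(s['moment'],s['joints'])"; python3 -m crank '[[32,0,0,0,0,0,0.06],[32,0,0,0,0,0,0.12],[32,0,0,0,0,0,0.12]]'
python3 - <<'E'
from h import *
s=manip.read_state(); print(s['moment'],s['wrist_force'])
C=np.array([590.6,-102.5]);ex=np.array([.9925,-.1224]);ey=np.array([.1224,.9925])
c=optics.calibration("side"); p,d=optics.camera("side"); P=cloud(c,d)
X=(P[...,:2]-C)@ex+25;Y=(P[...,:2]-C)@ey+70;r=np.hypot(X,Y)
m=((r<41)&(abs(P[...,2]-87)<5)).astype(np.uint8); m=cv2.morphologyEx(m,cv2.MORPH_OPEN,np.ones((3,3)))
print(m.sum()); 
Q=np.c_[X[m>0],Y[m>0]]; print(cv2.minAreaRect(Q.astype(np.float32)), Q.min(0),Q.max(0))
cv2.imwrite("pics/s5.png",cv2.resize(p[280:400,290:450,::-1],(800,600),interpolation=cv2.INTER_CUBIC))
E
```

```text
clock: 9.7
eef_pos: [556.5, -169.2, 55.5]
eef_rot: [3.135, 0.0, 1.28]
wrist_force: [-0.8, 0.9, 23.8]
finger_gap: 30.1
finger_force: 13.4
[0.1195398  0.36340209 0.14832106] [-3.58339057e-01  4.85063708e-01  1.55520878e+00  3.75676263e-04
  1.09429695e+00 -6.77744788e-02]
clock: 10.0
eef_pos: [557.5, -168.1, 55.5]
eef_rot: [3.133, -0.002, 1.163]
wrist_force: [7.7, 8.3, 20.5]
finger_gap: 30.1
finger_force: 32.4
[ 1.55607883 -1.02983857  1.65311181] [ 7.7107301   8.2792366  20.52228175]
433
((0.733551025390625, 5.94465970993042), (24.94475746154785, 79.37916564941406), 88.71019744873047) [-38.92584592  -7.322707  ] [40.34437441 18.14315704]
```

View pics/s5.png

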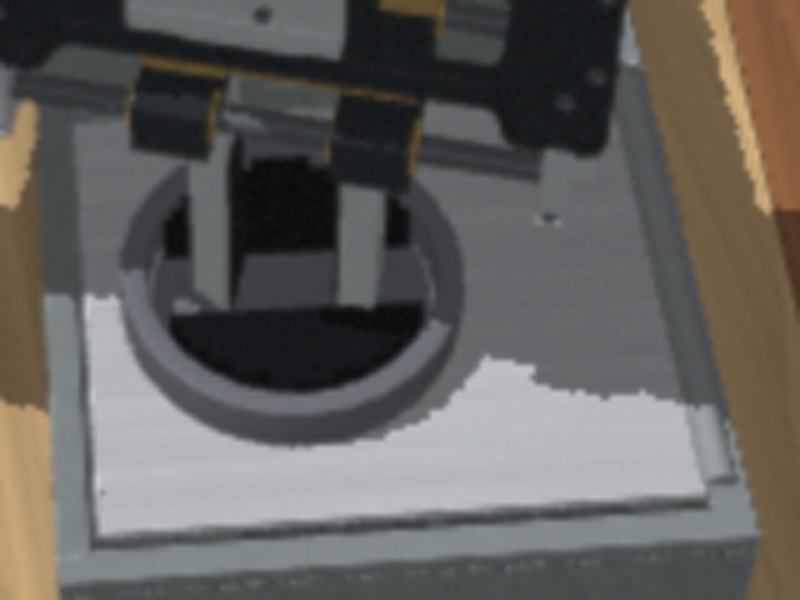

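The moment rose to 1.65 N m, so the latch is at its stop. The slot lies along the case's x (88.7° measured) and the hatch is flush. I'll ease off the torque and the press together, then unwind once clear of the floor, and lift.

```bash
python3 -m crank '[[32,0,0,-0.5,0,0,-0.05],[32,0,0,-1,0,0,-0.09],[32,0,0,-2,0,0,-0.09],[32,0,0,-4,0,0,-0.09],[32,0,0,-5,0,0,-0.09],[32,0,0,-5,0,0,-0.09]]'; python3 -m crank '[[32,0,0,0,0,0,-0.06],[32,0,0,0,0,0,-0.12],[32,0,0,0,0,0,-0.17],[32,0,0,0,0,0,-0.17]]'; python3 -c "
from cell import manip; s=manip.read_state(); print(s['moment'],s['wrist_force'])"
```

```text
clock: 10.65
eef_pos: [555.6, -168.2, 58.1]
eef_rot: [3.138, -0.001, 1.252]
wrist_force: [5.5, 3.4, 2.1]
finger_gap: 30.1
finger_force: 3.9
clock: 11.05
eef_pos: [554.7, -168.4, 57.7]
eef_rot: [3.14, -0.0, 1.423]
wrist_force: [0.9, 1.8, 3.7]
finger_gap: 30.4
finger_force: 1.8
[ 0.23139414 -0.16369972 -0.0605054 ] [0.9048053  1.77100344 3.65391878]
```

```bash
python3 -m crank '[[32,0,1,-1,0,0,0],[32,0,2,-3,0,0,0],[32,0,2,-3,0,0,0.08],[32,0,2,-3,0,0,0.16],[32,0,2,-3,0,0,0.22],[32,0,2,-3,0,0,0.26],[32,0,2,-3,0,0,0.26]]'; python3 -c "
from cell import manip; s=manip.read_state(); print(s['moment'],s['wrist_force'])"
```

```text
clock: 11.75
eef_pos: [557.2, -168.0, 60.6]
eef_rot: [3.14, -0.001, 1.161]
wrist_force: [8.0, 7.1, -2.1]
finger_gap: 30.1
finger_force: 18.2
[ 1.17683791 -1.46946515  1.18580279] [ 7.98491902  7.06869561 -2.05694276]
```

Moment 1.19 N m with no press on the floor, so the latch is at its stop. Unwinding clear of the walls, then lifting.

```bash
python3 -m crank '[[32,0,0,0,0,0,-0.08],[32,0,0,0,0,0,-0.16],[32,0,0,0,0,0,-0.22],[32,0,0,0,0,0,-0.22]]'; python3 -m crank '[[32,0,0,-5,0,0,0],[32,0,0,-15,0,0,0],[32,0,0,-35,0,0,0],[32,0,0,-65,0,0,0],[32,0,0,-105,0,0,0],[32,0,0,-140,0,0,0],[32,0,0,-140,0,0,0]]'; python3 -m crank '[[32,0,-50,0,0,0,0],[32,0,-100,0,0,0,0],[32,0,-150,0,0,0,0],[32,0,-190,0,0,0,0],[32,0,-190,0,0,0,0],[32,0,-190,0,0,0,0]]'
python3 - <<'E'
from h import *
C=np.array([590.6,-102.5]);ex=np.array([.9925,-.1224]);ey=np.array([.1224,.9925])
c=optics.calibration("top"); p,d=optics.camera("top"); P=cloud(c,d)
X=(P[...,:2]-C)@ex+25;Y=(P[...,:2]-C)@ey+70;r=np.hypot(X,Y)
m=((r<40)&(abs(P[...,2]-88.5)<5.5)).astype(np.uint8); m=cv2.morphologyEx(m,cv2.MORPH_OPEN,np.ones((3,3)))
Q=np.c_[X[m>0],Y[m>0]]; print(m.sum(),cv2.minAreaRect(Q.astype(np.float32)))
for x0 in(-60,-40,60,100): print(x0,[np.median(P[(abs(X-x0)<6)&(abs(Y-y0)<6)][:,2]).round(1) for y0 in(-50,50)])
cv2.imwrite("pics/t6.png",p[:,:,::-1])
E
```

```text
clock: 12.15
eef_pos: [556.0, -169.0, 60.3]
eef_rot: [-3.141, 0.0, 1.382]
wrist_force: [-0.2, -0.4, -0.1]
finger_gap: 29.9
finger_force: 0.0
clock: 12.85
eef_pos: [557.7, -169.5, 206.6]
eef_rot: [3.133, 0.001, 1.381]
wrist_force: [0.5, 0.3, 0.7]
finger_gap: 29.9
finger_force: 0.0
clock: 13.45
eef_pos: [369.5, -133.4, 201.1]
eef_rot: [3.14, 0.0, 1.381]
wrist_force: [0.1, -0.7, -0.6]
finger_gap: 30.2
finger_force: 0.0
680 ((0.17417526245117188, -0.9280252456665039), (78.73748779296875, 29.157947540283203), 0.08185330778360367)
-60 [np.float64(85.5), np.float64(85.9)]
-40 [np.float64(86.7), np.float64(86.2)]
60 [np.float64(83.9), np.float64(84.1)]
100 [np.float64(83.0), np.float64(83.3)]
```

View pics/t6.png

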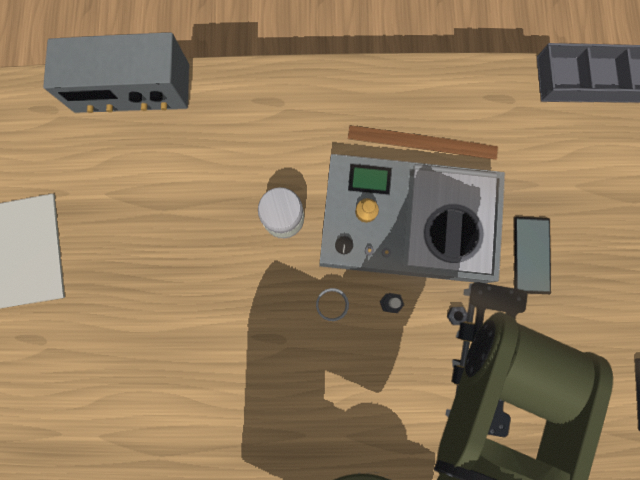

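The top view shows the latch at (454,233) with its slot along the case's x (0.1° off). The hatch rests on its keeper, with its free edge about 3 mm up (roughly 0.02 rad). The bystanders are where they were, and the arm is clear.

```bash
python3 -c "
from cell import manip; print(manip.sign_off())"
```

```text
the job is handed in; nothing more can be done
None
```

The hatch was pressed flush and its latch turned clockwise to the stop; it stayed locked on its keeper (about 0.02 rad) after I let go, the arm is withdrawn with everything else where it stood, and the job was handed in at about 13.5 s.

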